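# Lock up the castle nut of a mixing-cup stand

## Task

On the resin bench, one of the two cup stands has a brass castle nut with no cotter pin in it yet (the other is already locked by a green pin). Tighten that nut clockwise until its white-painted lobe has reached the red snug line on the collar, then turn it a little further, only until the first slot pair lines up with the cotter hole (the yellow line across the stud's end), and let go. Leave the white jug standing where it is.

Things in the scene. Friction and masses are not known exactly. Their poses are not given: they have to be found in the camera images.
- nut (a joint): Turn of the loose castle nut about its vertical axis, rad, growing clockwise from above (tightening). 0 = snug: its white lobe is at the red line on the collar. Starts 0.3 to 0.6 short of 0; the slot reaches the hole 0.35 to 0.7 past 0, so one grasp does it. Resists with 0.2, later 0.35 N m; stays where left; does not rise or sink. The other stand's nut has a green pin through it and cannot turn.
- nut_grip (a point): On the loose brass nut's axis, 24 mm above the collar (80 mm wide, its top 85 mm above the table) it sits on. Hexagon 46 mm across flats, 30 mm high, then 14 mm of six lobes inside the hexagon; 9 mm slots between them, one at the middle of each flat. z up; x through the slot pair that first meets the hole after snug, square to a flat; next flats every 60 deg. White lobe 30 deg anticlockwise of x.
- stud_end (a point): Centre of the top end of the dark steel stud (24 mm diameter, on the nut's axis, does not turn), 50 mm above the collar, 6 mm above the nut. x runs along the 6 mm cotter hole and the yellow line across the stud's end; either way round is the same. The fixed stand also holds a red cup beyond the nut: rim 100 mm wide, 99 mm above the table, centred 152 mm from the nut's axis.
- jug: White round plastic jug with a blue cap, 72 mm diameter, 130 mm tall, standing loose between the stands. Origin at the centre of its underside, z up. A bystander.

How it is judged:
By the outcome, as a careful person would: the job done as asked, in the order asked, and still so for the second after the job is handed in, with the robot touching nothing.
It also fails if it takes over 32 s, if anything falls off the work surface, if the arm or the gripper's body presses on something with over 40 N, if the wrist force passes 120 N, or if a joint passes its speed limit or range.

## Robot

A 6-joint arm with a two-finger parallel gripper is mounted at the origin on the work surface. World frame = base frame: x ahead of the robot, y to its left, z up, the work surface at z = 0. Lengths are in m, angles in rad, forces in N, time in s.
With the tool pointing down it reaches from about 0.375 to 0.9 m from the base axis. Payload 3.1 kg.
Tool frame: the origin (TCP) lies midway between the tips of the shut fingers; the grasp point (between the pads) lies 19 mm behind it (manip.hold_point_z is the distance from the TCP to the grasp point, in m); x points along the fingers, y is the direction in which the jaws open and shut, and the axes are right-handed (so a half turn about x gives the same grasp; the last joint's range is limited). The gripper opens to 85 mm and grips with 20 to 120 N. Pads are 22 mm wide; open, the fingers measure 114 mm over their backs; the gripper's body (76 mm by 85 mm) begins 54 mm behind the grasp point. The pads swing forward as they close: fully open they stand 13 mm farther back than shut.
Start: joints at [1.157, 0.527, 1.433, -0, 1.181, -0.178], TCP at [0.145, 0.608, 0.231] pointing down, gripper open.
Joint ranges: [-3.08, 3.08], [-0.75, 2.2], [0.22, 2.44], [-1.43, 4.57], [0, 2.65], [-2.85, 2.85]. Speed limits (rad/s): [2.79, 2.79, 3.14, 3.14, 3.14, 3.14].

## Interface

Orientations are given as a unit quaternion [x, y, z, w].
In Python, from station import manip, snapshot gives the robot as it stands.
- The arm moves only by the tool play_rows, never from a script. Its argument "series" is a list of rows, each a list of 4 numbers: the shift along the tool's x, y, z in m, then the turn about the tool's x in degrees. In form: [[tx, ty, tz, spin], ...]. A call has 1 to 20 rows; each row is the pose to reach, as a shift and turn from the pose measured when the call began, along the tool's axes at that moment; what a row does not reach only later rows make up. A row lasts 1/10 s, in which the tool goes at most 50 mm and 8.59 degrees, less where a joint would pass 70% of its speed; a pose out of reach is approached as far as the arm can. A call with a gripper value outside its range is refused whole. "claw" is the opening in per cent of the stroke, from 0 (shut) to 100 (fully open), set as the call begins (left out, the last holds). The fingers move at their own pace and stop on an object; "force" is the grip in N (left out, the last holds). Time passes only in rows, so rows that repeat a pose let the fingers close. It gives the time, the measured TCP pose, the force and the opening at its end, in the units of the state.
- manip.sense(): the state, without advancing time (a new reading comes with each control period).
- snapshot(name): name is "scene" or "top" or "wrist"; returns a dict with "image" (400x640x3 uint8, blue, green, red), "depth" (400x640 float32, m along the optical axis (not along the pixel's ray), 0 where there is no reading), "fov_y" (degrees; the focal length in pixels is half the picture's height over the tangent of half this angle, whatever the lens; pixels are square), "cx", "cy" (the principal point, pixels), "R" (3x3) and "t" (3): a world point X has camera coordinates R X + t. Camera axes: x right, y down, z forward; pixel columns grow to the right and rows downward; lengths in m; the calibration is good to about 2 mm. A picture is of the moment at which its call begins.
- manip.sign_off(): hands the job in, once; it reports no verdict.
The state is a dict: "t": time; "q": joint angles; "qd": joint speeds; "tau": joint torques, N m; "tcp_pos": TCP position; "tool_rot": TCP orientation; "force": force on the tool from outside, world axes, zero at the start; "ft_torque": the same for the moment, N m; "finger_gap": opening from 0.0 (shut) to 1.0 (fully open).
Only numpy, scipy, OpenCV 4.12 (cv2) and the standard library are available. Lean on these libraries where they do the work, as an engineer would, in place of code of your own. Each camera call takes 0.05 s, during which the arm holds its last target.

## Working session

There is one attempt and no reset: what is moved stays moved. The work goes in short steps, Python scripts to look and compute and a tool call to move; the robot and the scene stay as the last step left them, time stands still between calls to the robot, and variables do not carry over. Pictures are saved under pics/ and viewed, and the job is handed in when it is done.

Besides the shell and the picture viewer there is one more tool, called after "Request:" by a JSON object that holds its "name" and its "arguments". play_rows: Moves the arm, as the interface text tells. Its arguments: {"type":"object","properties":{"series":{"type":"array","items":{"type":"array","items":{"type":"number"}}},"claw":{"type":"number"},"force":{"type":"number"}},"required":["series"]}

```bash
ls; mkdir -p pics
cat > h.py <<'E'
import numpy as np, cv2, math
from station import manip, snapshot
from scipy.spatial.transform import Rotation as Rn
def K(s):
    f=s["image"].shape[0]/2/math.tan(math.radians(s["fov_y"])/2); return f,s["cx"],s["cy"]
def ray_plane(s,u,v,z):
    f,cx,cy=K(s); R=np.array(s["R"]);t=np.array(s["t"])
    d=R.T@np.array([(u-cx)/f,(v-cy)/f,1.]); c=-R.T@t
    return c+d*(z-c[2])/d[2]
def proj(s,X):
    f,cx,cy=K(s); c=np.array(s["R"])@np.array(X)+np.array(s["t"]); return f*c[0]/c[2]+cx,f*c[1]/c[2]+cy
def depthpt(s,u,v):
    f,cx,cy=K(s); z=s["depth"][int(round(v)),int(round(u))]
    return np.array(s["R"]).T@(np.array([(u-cx)/f*z,(v-cy)/f*z,z])-np.array(s["t"]))
E
python3 - <<'E'
from h import *
for n in ["scene","top","wrist"]:
    s=snapshot(n); cv2.imwrite(f"pics/a_{n}.png",s["image"]); print(n,K(s),-np.array(s["R"]).T@np.array(s["t"]),np.round(s["R"],3).tolist())
st=manip.sense(); print(st)
E
```

```text
pics
scene (445.3048797330352, 323.4538883948419, 199.74395342256977) [0.74525116 0.46535734 0.88081911] [[-0.895, 0.446, 0.011], [0.356, 0.73, -0.583], [-0.268, -0.518, -0.812]]
top (422.0165405542954, 314.48813386406016, 207.1082768632641) [ 0.3600506  -0.01172551  0.9185739 ] [[-0.02, -1.0, -0.016], [-0.985, 0.022, -0.17], [0.17, 0.013, -0.985]]
wrist (299.47348180603166, 323.6842897553278, 193.65086658499237) [0.07933448 0.62334054 0.37302243] [[0.234, 0.972, -0.0], [0.938, -0.226, 0.262], [0.255, -0.062, -0.965]]
{'t': 0.15, 'q': array([ 1.15751392e+00,  5.28241265e-01,  1.43360748e+00, -3.05789531e-06,
        1.18142050e+00, -1.78484384e-01]), 'qd': array([-2.96296334e-05, -3.48733198e-03, -3.02005422e-03,  4.61185196e-04,
        1.42410048e-03, -1.47809384e-03]), 'tau': array([ 7.16049617e-04, -4.42743266e+01, -1.78276724e+01, -2.25559470e-04,
        5.64492977e-03,  7.94696064e-06]), 'tcp_pos': array([0.14514126, 0.60734552, 0.23056557]), 'tool_rot': array([ 0.08225534,  0.7024112 , -0.08338994,  0.70206743]), 'force': array([ 0.35921424, -0.44554665,  0.08846803]), 'ft_torque': array([-0.00509288,  0.00935883,  0.022903  ]), 'finger_gap': 0.9982193266809295}
```

View pics/a_scene.png

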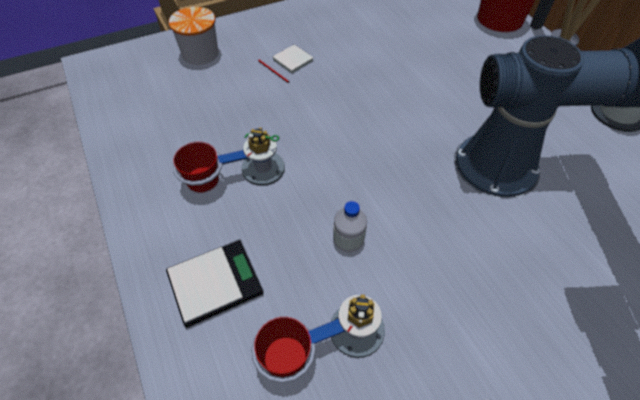

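View pics/a_top.png

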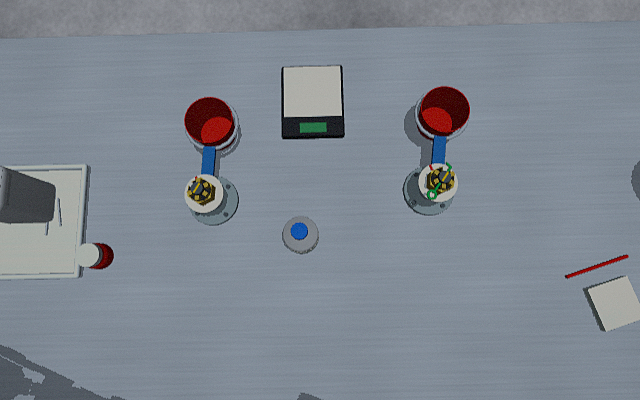

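View pics/a_wrist.png

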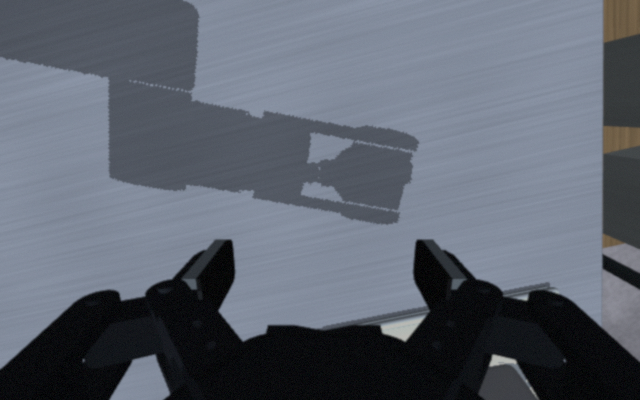

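Top view: the loose nut is at about (204,191) and the pinned one, with the green pin, at (440,181). The jug is at (300,233). In the scene view the loose nut is at (361,312).

Run:
```python
from h import *
a=cv2.imread("pics/a_top.png")[165:225,170:250]; b=cv2.imread("pics/a_scene.png")[280:340,320:400]
cv2.imwrite("pics/a_zoom.png",np.hstack([cv2.resize(x,None,fx=5,fy=5,interpolation=cv2.INTER_CUBIC) for x in (a,b)]))
s=snapshot("top"); c=snapshot("scene")
print("nut top",ray_plane(s,204,191,.135),ray_plane(c,361,303,.135), ray_plane(s,202,187,.135))
def tri(p,q):
    P=[];
    for S in (s,c):
        f,cx,cy=K(S); P.append(np.array([[f,0,cx],[0,f,cy],[0,0,1]])@np.c_[np.array(S["R"]),np.array(S["t"])])
    X=cv2.triangulatePoints(P[0],P[1],np.array(p,float).reshape(2,1),np.array(q,float).reshape(2,1)); return (X[:3]/X[3]).ravel()
print("tri",tri((202,187),(361,301)))
# collar centres by white mask blobs
for S,(u0,v0,u1,v1) in((s,(175,165,235,220)),(c,(330,290,390,345))):
    h=cv2.cvtColor(S["image"],cv2.COLOR_BGR2HSV)[v0:v1,u0:u1]
    m=((h[...,1]<40)&(h[...,2]>170)).astype(np.uint8)
    pts=cv2.findNonZero(m).reshape(-1,2)+[u0,v0]; hull=cv2.convexHull(pts.astype(np.int32)); e=cv2.fitEllipse(hull); print(e, ray_plane(S,*e[0],.085))
print("jug cap",ray_plane(s,299,231,.13),depthpt(s,299,231))
```

```text
nut top [0.53093017 0.20806008 0.135     ] [0.5393928  0.22004884 0.135     ] [0.53882125 0.21208649 0.135     ]
tri [0.53801476 0.21440864 0.13131942]
((203.26942443847656, 192.9629669189453), (36.68417739868164, 38.78535842895508), 62.09251403808594) [0.53780515 0.22346913 0.085     ]
((359.9796142578125, 307.46673583984375), (51.65530014038086, 59.60465621948242), 110.17066192626953) [0.53164728 0.21048374 0.085     ]
jug cap [0.45104502 0.0282893  0.13      ] [0.4510313  0.02828327 0.13011888]
```

View pics/a_zoom.png

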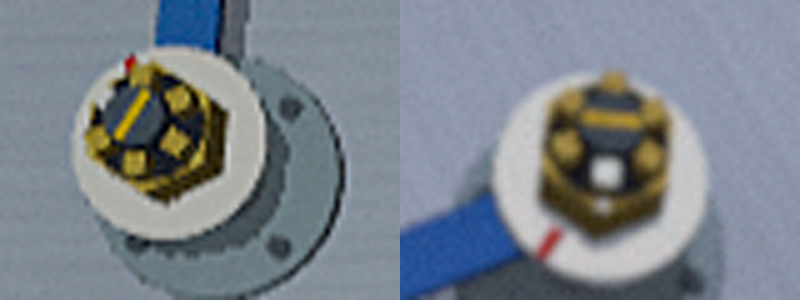

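```bash
cat >> h.py <<'E'
def rel(target):
    st=manip.sense(); R=Rn.from_quat(st["tool_rot"]).as_matrix(); return R.T@(np.array(target)-st["tcp_pos"]),R
E
python3 - <<'E'
from h import *
d,R=rel([0.537,0.219,0.195]); print(d); print(np.round(R,3))
E
```

```text
[ 0.03605631 -0.28672118  0.47140516]
[[-0.     0.233  0.973]
 [-0.001  0.973 -0.233]
 [-1.    -0.001 -0.   ]]
```

Request:
{"name": "play_rows", "arguments": {"series": [[0.001, -0.008, 0.013, 0], [0.003, -0.025, 0.041, 0], [0.006, -0.049, 0.08, 0], [0.009, -0.074, 0.12, 0], [0.013, -0.1, 0.165, 0], [0.016, -0.127, 0.21, 0], [0.02, -0.154, 0.253, 0], [0.023, -0.18, 0.296, 0], [0.026, -0.205, 0.338, 0], [0.029, -0.229, 0.377, 0], [0.031, -0.25, 0.411, 0], [0.033, -0.267, 0.439, 0], [0.035, -0.28, 0.46, 0], [0.036, -0.286, 0.47, 0], [0.036, -0.287, 0.471, 0], [0.036, -0.287, 0.471, 0], [0.036, -0.287, 0.471, 0]], "claw": 100}}

```text
t: 1.95
tcp_pos: [0.5353, 0.2196, 0.1951]
tool_rot: [0.082, 0.703, -0.083, 0.702]
force: [-0.7, -0.4, -0.2]
finger_gap: 0.998
```

Run:
```python
from h import *
s=snapshot("wrist"); cv2.imwrite("pics/b_wrist.png",s["image"]); np.save("b.npy",s,allow_pickle=True)
cv2.imwrite("pics/b_zoom.png",cv2.resize(s["image"][120:260,230:420],None,fx=4,fy=4,interpolation=cv2.INTER_CUBIC))
st=manip.sense(); print(st["t"],st["tcp_pos"],st["q"],st["force"])
```

```text
2.0 [0.53537088 0.21979111 0.19513648] [ 1.96892001e-01  5.10099088e-01  1.58729757e+00 -7.24257871e-04
  1.04541725e+00 -1.14043241e+00] [0.56086147 0.18913884 0.64729989]
```

View pics/b_wrist.png

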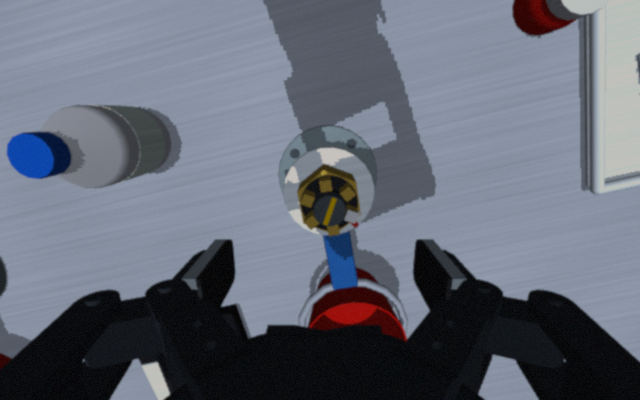

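View pics/b_zoom.png

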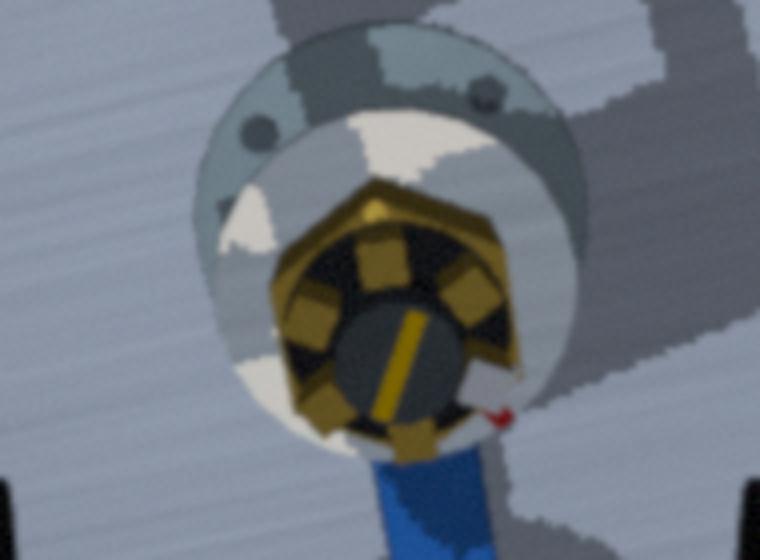

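Wrist view: the stud end is at about (330,207), the yellow line runs from (334,198) to (326,225), the white lobe is near (352,216) and the red line near (355,224). I'll move the camera directly over the nut for a plumb second view.

Request:
{"name": "play_rows", "arguments": {"series": [[0.004, 0, 0.008, 0], [0.012, 0, 0.027, 0], [0.022, 0, 0.05, 0], [0.028, 0, 0.064, 0], [0.03, 0, 0.068, 0], [0.03, 0, 0.068, 0], [0.03, 0, 0.068, 0]]}}

```text
t: 2.7
tcp_pos: [0.6006, 0.2044, 0.1651]
tool_rot: [0.082, 0.703, -0.082, 0.702]
force: [-0.1, 0.3, 0.2]
finger_gap: 0.999
```

Run:
```python
from h import *
s=snapshot("wrist"); np.save("c.npy",s,allow_pickle=True)
print(proj(s,[.537,.219,.13]))
u,v=map(int,proj(s,[.537,.219,.11])); u0=u-75;v0=max(v-70,0); print(u0,v0)
cv2.imwrite("pics/c_zoom.png",cv2.resize(s["image"][v0:v0+145,u0:u0+155],None,fx=4,fy=4,interpolation=cv2.INTER_CUBIC))
cv2.imwrite("pics/c_wrist.png",s["image"])
```

```text
(np.float64(322.4439037089245), np.float64(116.79600333916281))
247 46
```

View pics/c_zoom.png

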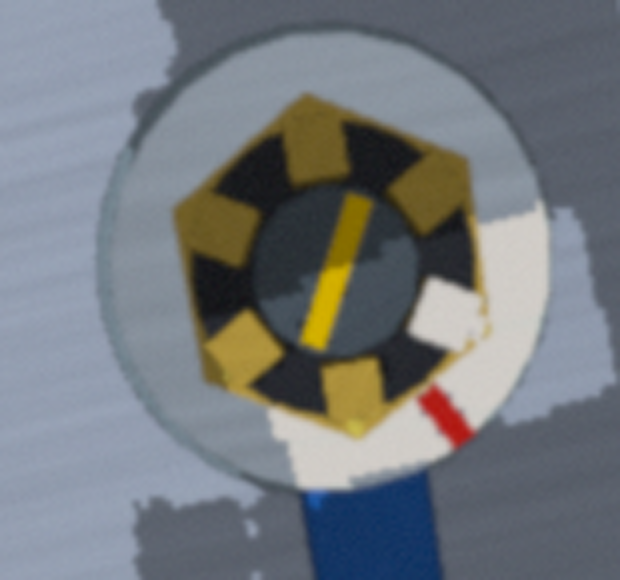

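The plumb wrist view shows it all clearly in zoom pixels. The stud is centred at (336,270), the yellow line runs (358,197) to (314,347), the white lobe is at (447,315) and the red line runs (428,390) to (463,440). The hexagon corners are also sharp.

```bash
cat > m.py <<'E'
from h import *
s=np.load("c.npy",allow_pickle=True).item(); b=np.load("b.npy",allow_pickle=True).item()
Z=lambda p:((p[0]+.5)/4-.5+247,(p[1]+.5)/4-.5+46)
im=s["image"]; h=cv2.cvtColor(im,cv2.COLOR_BGR2HSV)
def comp(mask,seed,S,o=(0,0)):
    n,l=cv2.connectedComponents(mask.astype(np.uint8)); k=l[seed[1],seed[0]]
    ys,xs=np.where(l==k); return np.c_[xs,ys].astype(float),k
def world(P,z,S=s): return np.array([ray_plane(S,u,v,z)[:2] for u,v in P])
V=[(307,93),(467,157),(487,310),(358,437),(207,380),(175,212)]
W=world([Z(p) for p in V],.115); c=W.mean(0); print("hex centre",c,"radii mm",np.linalg.norm(W-c,axis=1)*1e3)
ang=np.degrees(np.arctan2(*(W-c).T[::-1])); print("vertex ang",ang)
base=np.unwrap(ang,period=360); k=base-(-60*np.arange(6)); print("hex phase",k-360*np.round((k-k[0])/360))
C,r=cv2.minEnclosingCircle(np.array([[0,0]],np.float32))
# yellow/red
u0,v0=Z((230,170)); u1,v1=Z((430,370))
for nm,lo,hi,box,z in(("yellow",(20,150,60),(35,255,255),((290,190),(380,355)),.135),("red",(0,120,80),(8,255,255),((405,375),(485,455)),.085)):
    (a0,b0),(a1,b1)=[tuple(int(round(x)) for x in Z(p)) for p in box]
    m=cv2.inRange(h[b0:b1,a0:a1],lo,hi); P=cv2.findNonZero(m).reshape(-1,2)+[a0,b0]
    W2=world(P,z); l=cv2.fitLine(W2.astype(np.float32),cv2.DIST_L2,0,1e-4,1e-4).ravel()
    m=W2.mean(0); print(nm,len(P),"mean",m,"dir",np.degrees(np.arctan2(l[1],l[0])),"len",np.ptp((W2-m)@l[:2])*1e3,"pos ang from hexc",np.degrees(np.arctan2(*(m-c)[::-1])))
print("stud",world([Z((336,270))],.135),"collar",world([Z((323,258))],.085), "whitelobe",world([Z((447,315))],.129)-c)
L=[(316,140),(430,190),(447,315),(353,395),(243,353),(218,228)]
W3=world([Z(p) for p in L],.129);c3=W3.mean(0); print("lobe c",c3,np.degrees(np.arctan2(*(W3-c3).T[::-1])), np.linalg.norm(W3-c3,axis=1)*1e3)
E
python3 m.py
python3 - <<'E'
from h import *
b=np.load("b.npy",allow_pickle=True).item();s=np.load("c.npy",allow_pickle=True).item()
def P(S):
    f,cx,cy=K(S); return np.array([[f,0,cx],[0,f,cy],[0,0,1]])@np.c_[np.array(S["R"]),np.array(S["t"])]
zb=lambda x,y:((x+.5)/4-.5+230,(y+.5)/4-.5+120); zc=lambda x,y:((x+.5)/4-.5+247,(y+.5)/4-.5+46)
for n,p,q in(("stud end (yellow mid)",zb(400,365),zc(336,272)),("yellow e1",zb(414,312),zc(358,197)),("yellow e2",zb(384,421),zc(314,347)),("hex v top",zb(377,180),zc(307,93)),("hex v left",zb(272,287),zc(175,212))):
    X=cv2.triangulatePoints(P(b),P(s),np.array(p).reshape(2,1),np.array(q).reshape(2,1));print(n,(X[:3]/X[3]).ravel())
E
```

```text
hex centre [0.53580013 0.22403076] radii mm [25.63393828 25.93622183 24.94807235 26.60664344 26.3889191  25.73036354]
vertex ang [ 175.76163839  115.41773301   61.81719799   -4.5030664   -62.70238398
 -122.20602694]
hex phase [175.76163839 175.41773301 181.81719799 175.4969336  177.29761602
 177.79397306]
yellow 263 mean [0.53620066 0.22385892] dir -31.722027 len 21.158526812609907 pos ang from hexc -23.2216927412988
red 88 mean [0.56646494 0.23884714] dir 27.762499 len 11.719423668706552 pos ang from hexc 25.78852837621103
stud [[0.53607402 0.22392864]] collar [[0.53381822 0.22322215]] whitelobe [[0.01021604 0.01431263]]
lobe c [0.5363181  0.22378661] [ 175.16707352  116.36516152   56.32752423   -4.23547538  -62.68915167
 -123.37463829] [18.08169184 17.53431117 17.49150078 17.83211823 17.61945395 17.74438135]
stud end (yellow mid) [0.53635118 0.22392674 0.13487706]
yellow e1 [0.52731035 0.22883191 0.13529846]
yellow e2 [0.54558275 0.21868869 0.13602819]
hex v top [0.50852293 0.22639018 0.10155383]
hex v left [0.52203644 0.2022672  0.11401007]
```

Run:
```python
from h import *
d,R=rel([0.5362,0.2239,0.087]); print(d); print(np.degrees(np.arctan2(R[1,1],R[0,1])))
s=np.load("c.npy",allow_pickle=True).item()
for x,y in((323,25),(120,400),(130,200),(330,110),(500,400)):
    print(depthpt(s,(x+.5)/4-.5+247,(y+.5)/4-.5+46))
print([np.degrees(np.arctan2(*(ray_plane(s,a[0]/4+246.6,a[1]/4+45.6,.135)-ray_plane(s,b[0]/4+246.6,b[1]/4+45.6,.135))[:2][::-1])) for a,b in [((314,347),(358,197)),((303,343),(346,193)),((326,350),(372,203))]])
```

```text
[ 0.07842634  0.00420413 -0.06706884]
76.67361620290741
[0.48371663 0.23591525 0.01109271]
[0.55527489 0.16616855 0.00075385]
[0.51626879 0.19224934 0.08497324]
[0.51324244 0.22878111 0.11401383]
[0.56613619 0.24938135 0.08391658]
[np.float64(-29.97927010183271), np.float64(-29.760553848272423), np.float64(-30.87748428586474)]
```

Request:
{"name": "play_rows", "arguments": {"series": [[0, 0.001, -0.008, -2], [0, 0.002, -0.026, -4], [0, 0.003, -0.046, -7], [0, 0.004, -0.061, -9], [0, 0.004, -0.067, -9.6], [0, 0.004, -0.067, -9.6], [0.01, 0.004, -0.067, -9.6], [0.03, 0.004, -0.067, -9.6], [0.05, 0.004, -0.067, -9.6], [0.066, 0.004, -0.067, -9.6], [0.075, 0.004, -0.067, -9.6], [0.078, 0.004, -0.067, -9.6], [0.078, 0.004, -0.067, -9.6], [0.078, 0.004, -0.067, -9.6]]}}

```text
t: 4.15
tcp_pos: [0.537, 0.2237, 0.088]
tool_rot: [0.023, 0.707, -0.023, 0.707]
force: [-0.5, 0.7, -0.2]
finger_gap: 0.999
```

Run:
```python
from h import *
for n in("wrist","scene"):
    s=snapshot(n); u,v=map(int,proj(s,[.536,.224,.12])); print(n,u,v)
    r=cv2.getRectSubPix(s["image"],(200,140),(u,v)); cv2.imwrite(f"pics/d_{n}.png",cv2.resize(r,None,fx=4,fy=4,interpolation=cv2.INTER_CUBIC))
st=manip.sense();print(st["tcp_pos"],st["q"],st["force"])
```

```text
wrist 323 278
scene 363 307
[0.53690793 0.22382468 0.08823358] [ 2.03182502e-01  6.66758340e-01  1.65812821e+00 -5.58497541e-04
  8.16732035e-01 -1.30218490e+00] [-0.90226776  1.01357742 -0.21309768]
```

View pics/d_wrist.png

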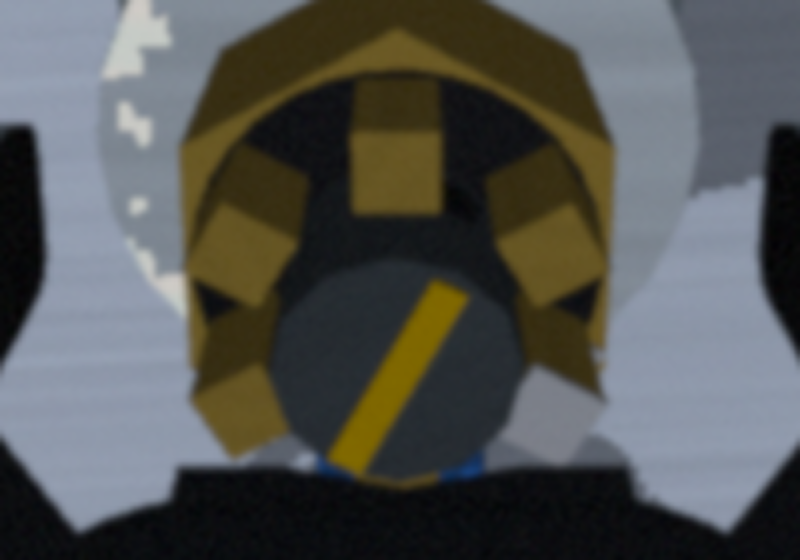

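View pics/d_scene.png

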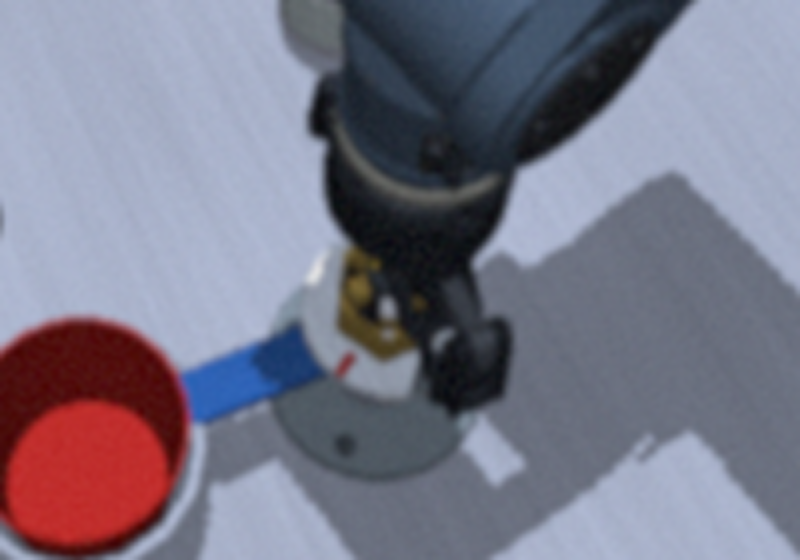

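The wrist view shows the nut centred between the pads with its flats square to them. The yellow line runs (450,287) to (348,465) in zoom pixels. I'll measure its angle relative to the jaws here, then close.

Run:
```python
from h import *
s=snapshot("wrist"); st=manip.sense(); R=Rn.from_quat(st["tool_rot"]).as_matrix(); print("jaw",np.degrees(np.arctan2(R[1,1],R[0,1])))
g=lambda x,y:ray_plane(s,(x+.5)/4-.5+323-99.5,(y+.5)/4-.5+278-69.5,.135)
for a,b in (((450,287),(348,465)),((432,280),(328,460)),((470,294),(370,470))):
    d=(g(*b)-g(*a))[:2]; print(np.degrees(np.arctan2(d[1],d[0])),np.linalg.norm(d))
h=cv2.cvtColor(s["image"],cv2.COLOR_BGR2HSV); m=cv2.inRange(h[270:330,295:350],(20,150,60),(35,255,255))
n,l,stt,_=cv2.connectedComponentsWithStats(m)
for k in range(1,n):
    if stt[k,4]<60: continue
    ys,xs=np.where(l==k); W=np.array([ray_plane(s,u+295,v+270,.135)[:2] for u,v in zip(xs,ys)],np.float32); q=cv2.fitLine(W,cv2.DIST_L2,0,1e-5,1e-5).ravel(); rc=cv2.minAreaRect(W*1000)
    print(stt[k],W.mean(0),np.degrees(np.arctan2(q[1],q[0])),rc)
```

```text
jaw 86.27199105341354
-30.329750024915306 0.021038215149583674
-30.743237626747863 0.021287335916573533
-29.889258553600193 0.020786088951292702
[ 11   8  34  49 527] [0.53644276 0.22371827] -31.423841 ((536.6659545898438, 223.5589141845703), (3.8539814949035645, 21.464035034179688), 58.422035217285156)
```

Request:
{"name": "play_rows", "arguments": {"series": [[0, 0, 0, 0], [0, 0, 0, 0], [0, 0, 0, 0], [0, 0, 0, 0], [0, 0, 0, 0], [0, 0, 0, 0], [0, 0, 0, 0], [0, 0, 0, 0]], "claw": 0, "force": 80}}

```text
t: 5.1
tcp_pos: [0.5369, 0.2232, 0.089]
tool_rot: [0.022, 0.707, -0.023, 0.707]
force: [-0.5, -2.3, 5.5]
finger_gap: 0.525
```

Request:
{"name": "play_rows", "arguments": {"series": [[0, 0, 0, 2], [0, 0, 0, 5], [0, 0, 0, 9], [0, 0, 0, 13], [0, 0, 0, 17], [0, 0, 0, 21], [0, 0, 0, 25], [0, 0, 0, 29], [0, 0, 0, 33], [0, 0, 0, 37], [0, 0, 0, 41], [0, 0, 0, 45], [0, 0, 0, 48], [0, 0, 0, 50], [0, 0, 0, 50], [0, 0, 0, 50]]}}

```text
t: 6.7
tcp_pos: [0.5372, 0.2238, 0.089]
tool_rot: [0.319, 0.631, -0.319, 0.631]
force: [0.4, 2.5, -1.1]
finger_gap: 0.52
```

```bash
cat > v.py <<'E'
import sys
from h import *
s=snapshot("wrist"); u,v=map(int,proj(s,[.536,.224,.12])); print(u,v)
r=cv2.getRectSubPix(s["image"],(200,140),(u,v)); cv2.imwrite(f"pics/{sys.argv[1]}.png",cv2.resize(r,None,fx=4,fy=4,interpolation=cv2.INTER_CUBIC))
np.save(sys.argv[1]+".npy",s,allow_pickle=True)
st=manip.sense();R=Rn.from_quat(st["tool_rot"]).as_matrix(); print("jaw",np.degrees(np.arctan2(R[1,1],R[0,1])),st["tcp_pos"],st["q"],st["force"],st["ft_torque"],st["finger_gap"])
E
python3 v.py e
```

```text
323 277
jaw 36.296958154310374 [0.53718138 0.2238038  0.08900315] [ 2.03097112e-01  6.65549550e-01  1.65774688e+00 -6.82173778e-04
  8.17464246e-01 -4.29937647e-01] [ 1.04717383  4.34300575 -1.04443266] [ 0.38017255  0.04317491 -0.06680308] 0.5229698038231825
```

View pics/e.png

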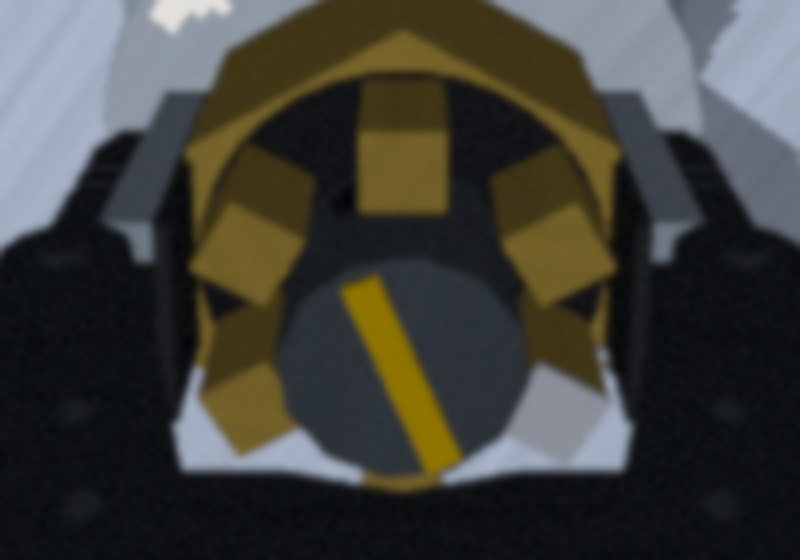

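The nut followed the jaws and stays square to them. The yellow line, now (362,283) to (440,468), is a few degrees short of the slot direction.

```bash
cat > y.py <<'E'
import sys
from h import *
s=np.load(sys.argv[1]+".npy",allow_pickle=True).item()
h=cv2.cvtColor(s["image"],cv2.COLOR_BGR2HSV); x0,y0=295,274; m=cv2.inRange(h[y0:335,x0:350],(20,150,60),(35,255,255))
n,l,stt,_=cv2.connectedComponentsWithStats(m)
for k in range(1,n):
    if stt[k,4]<60: continue
    ys,xs=np.where(l==k); W=np.array([ray_plane(s,u+x0,v+y0,.135)[:2] for u,v in zip(xs,ys)],np.float32); q=cv2.fitLine(W,cv2.DIST_L2,0,1e-5,1e-5).ravel(); rc=cv2.minAreaRect(W*1000)
    print(stt[k],W.mean(0),np.degrees(np.arctan2(q[1],q[0])),rc)
g=lambda x,y,z:ray_plane(s,(x+.5)/4-.5+323-99.5,(y+.5)/4-.5+277-69.5,z)
A=lambda a,b,z:np.degrees(np.arctan2(*((g(*b,z)-g(*a,z))[:2])[::-1]))
print("yellow edges",A((340,290),(423,476),.135),A((380,275),(462,461),.135))
print("lobe edges (top lobe z .129)",A((357,130),(358,213),.129),A((449,130),(448,213),.129),"bottom lobes",A((201,400),(240,368),.129),)
# lobe top centres
L={"top":(403,172),"ur":(559,253),"ul":(248,254),"lr":(563,413),"ll":(249,410)}
P={k:g(*v,.129)[:2] for k,v in L.items()}; c=np.array([.5364,.2238]); c=(P["ur"]+P["ll"]+P["ul"]+P["lr"])/4
for k,p in P.items(): print(k,np.degrees(np.arctan2(*(p-c)[::-1])),np.linalg.norm(p-c)*1e3)
print(c)
E
python3 y.py e
```

```text
[ 14   2  30  55 565] [0.53673977 0.22283478] -35.703266 ((537.0877685546875, 222.68374633789062), (8.693509101867676, 23.28352928161621), 43.19190216064453)
yellow edges -32.80747646758855 -32.53589413710104
lobe edges (top lobe z .129) -53.70350681202559 -53.82628753032849 bottom lobes 78.49310798857064
top 126.82973407117534 17.215159060294127
ur 67.03893421946321 17.110982985973163
ul -173.9284534240481 17.29713771800608
lr 6.622569371812916 18.056580450245203
ll -114.84201213840466 17.64047593213441
[0.53633343 0.22392407]
```

Request:
{"name": "play_rows", "arguments": {"series": [[0, 0, 0, 2], [0, 0, 0, 4], [0, 0, 0, 6], [0, 0, 0, 7], [0, 0, 0, 7], [0, 0, 0, 7]]}}

```text
t: 7.35
tcp_pos: [0.5373, 0.2239, 0.089]
tool_rot: [0.357, 0.61, -0.357, 0.611]
force: [1.2, 2.0, -1.3]
finger_gap: 0.524
```

```bash
python3 v.py f
```

```text
323 277
jaw 29.305528647817393 [0.53728147 0.22386639 0.08900291] [ 2.03068947e-01  6.65593246e-01  1.65762822e+00 -4.17896612e-04
  8.17333488e-01 -3.08122992e-01] [ 1.1262767   1.62152848 -0.39260129] [0.23969104 0.06933305 0.05563024] 0.522333944651348
```

View pics/f.png

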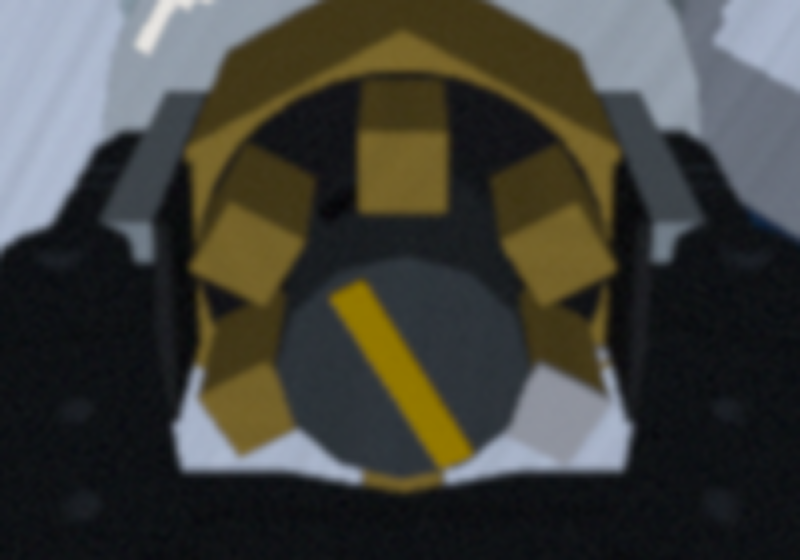

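Run:
```python
from h import *
for nm in "efd":
    try: s=np.load(nm+".npy",allow_pickle=True).item()
    except: continue
    h=cv2.cvtColor(s["image"],cv2.COLOR_BGR2HSV); x0,y0,y1=290,276,322
    m=cv2.inRange(h[y0:y1,x0:352],(20,150,60),(35,255,255))
    n,l,stt,_=cv2.connectedComponentsWithStats(m)
    k=max(range(1,n),key=lambda k:stt[k,4]); ys,xs=np.where(l==k)
    # row-centre line (unbiased by ends): mid of each full row
    rows=[y for y in np.unique(ys)][5:-6]; mid=np.array([[xs[ys==y].mean()+x0,y+y0] for y in rows])
    W=np.array([ray_plane(s,u,v,.135)[:2] for u,v in mid],np.float32); q=cv2.fitLine(W,cv2.DIST_L2,0,1e-5,1e-5).ravel()
    print(nm,stt[k],len(rows),W.mean(0),np.degrees(np.arctan2(q[1],q[0])))
s=np.load("c.npy",allow_pickle=True).item()
h=cv2.cvtColor(s["image"],cv2.COLOR_BGR2HSV)
m=cv2.inRange(h[90:138,315:345],(20,150,60),(35,255,255)); ys,xs=np.where(m>0); rows=np.unique(ys)[4:-4]
mid=[[xs[ys==y].mean()+315,y+90] for y in rows]; W=np.array([ray_plane(s,u,v,.135)[:2] for u,v in mid],np.float32); q=cv2.fitLine(W,cv2.DIST_L2,0,1e-5,1e-5).ravel(); print("c",len(rows),np.degrees(np.arctan2(q[1],q[0])),W.mean(0))
```

```text
e [ 19   0  30  46 498] 35 [0.5352353  0.22409861] -31.362017
f [ 16   1  36  45 512] 34 [0.5353103 0.2240077] -31.343483
c 39 -34.41962 [0.53649944 0.2234332 ]
```

Request:
{"name": "play_rows", "arguments": {"series": [[0, 0, 0, 0.5], [0, 0, 0, 0.9], [0, 0, 0, 0.9], [0, 0, 0, 0.9]]}}

```text
t: 7.8
tcp_pos: [0.5373, 0.2239, 0.089]
tool_rot: [0.362, 0.607, -0.362, 0.608]
force: [1.6, 2.8, -0.9]
finger_gap: 0.521
```

Request:
{"name": "play_rows", "arguments": {"series": [[0, 0, 0, 0], [0, 0, 0, 0], [0, 0, 0, 0], [0, 0, 0, 0], [0, 0, 0, 0], [0, 0, 0, 0], [0, 0, 0, 0]], "claw": 100}}

```text
t: 8.5
tcp_pos: [0.5373, 0.2238, 0.089]
tool_rot: [0.362, 0.607, -0.362, 0.608]
force: [-0.1, 0.2, -0.6]
finger_gap: 1.003
```

Request:
{"name": "play_rows", "arguments": {"series": [[-0.01, 0, 0, 0], [-0.03, 0, 0, 0], [-0.055, 0, 0, 0], [-0.075, 0, 0.01, 0], [-0.08, 0, 0.03, 0], [-0.08, 0, 0.05, 0], [-0.08, 0, 0.063, 0], [-0.08, 0, 0.067, 0], [-0.08, 0, 0.067, 0], [-0.08, 0, 0.067, 0]]}}

```text
t: 9.5
tcp_pos: [0.5684, 0.1654, 0.1688]
tool_rot: [0.362, 0.607, -0.362, 0.607]
force: [-0.5, 1.0, -0.1]
finger_gap: 0.998
```

Run:
```python
from h import *
s=snapshot("wrist"); np.save("g.npy",s,allow_pickle=True)
u,v=map(int,proj(s,[.5363,.2239,.11])); u0=u-75;v0=max(v-70,0); print(u0,v0)
cv2.imwrite("pics/g_zoom.png",cv2.resize(s["image"][v0:v0+145,u0:u0+155],None,fx=4,fy=4,interpolation=cv2.INTER_CUBIC))
st=manip.sense();print(st["t"],st["tcp_pos"],st["force"],st["finger_gap"])
```

```text
249 43
9.55 [0.56839703 0.16550629 0.16881043] [-0.88363441  0.07953435 -0.32168992] 1.0012941989271362
```

View pics/g_zoom.png

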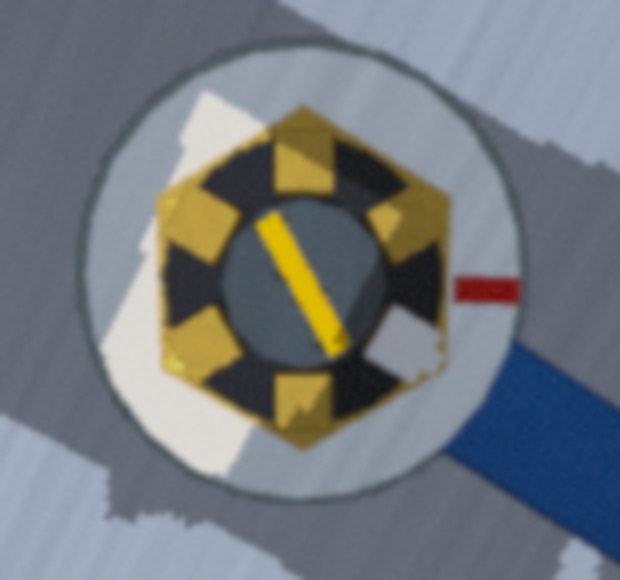

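Plumb view after release: the white lobe (405,343) is well past the red line (487,290). The yellow line runs (268,218) to (338,353), close to the upper-left/lower-right slot pair. I'll measure the residual.

Run:
```python
from h import *
s=np.load("g.npy",allow_pickle=True).item(); u0,v0=249,43
h=cv2.cvtColor(s["image"],cv2.COLOR_BGR2HSV); a0,b0,a1,b1=308,92,340,136
for vmin in(100,140):
    m=cv2.inRange(h[b0:b1,a0:a1],(20,140,vmin),(35,255,255)); n,l,st,_=cv2.connectedComponentsWithStats(m); k=max(range(1,n),key=lambda k:st[k,4]); ys,xs=np.where(l==k); rows=np.unique(ys)[4:-4]
    mid=[[xs[ys==y].mean()+a0,y+b0] for y in rows]; W=np.array([ray_plane(s,u,v,.135)[:2] for u,v in mid],np.float32); q=cv2.fitLine(W,cv2.DIST_L2,0,1e-5,1e-5).ravel(); print("yellow",st[k],len(rows),np.degrees(np.arctan2(q[1],q[0])),W.mean(0))
g=lambda x,y,z:ray_plane(s,(x+.5)/4-.5+u0,(y+.5)/4-.5+v0,z)[:2]
def ph(P,z):
    W=np.array([g(*p,z) for p in P]);c=W.mean(0);a=np.degrees(np.arctan2(*(W-c).T[::-1]));k=(a+60*np.arange(len(P)));k=(k-k[0]+180)%360-180+k[0];print(c,np.round(k,1),"phase mod60",k.mean()%60, "slot",(k.mean()+30)%60)
ph([(303,105),(450,197),(446,370),(303,449),(163,372),(157,199)],.115)
ph([(303,163),(406,220),(405,343),(303,405),(202,345),(202,225)],.129)
A=lambda a,b,z:np.degrees(np.arctan2(*(g(*b,z)-g(*a,z))[::-1]))
print("yellow edges",A((255,224),(326,360),.135),A((281,212),(349,346),.135))
print("red",A((455,290),(520,290),.085))
st=manip.sense();R=Rn.from_quat(st["tool_rot"]).as_matrix(); print("jaw",np.degrees(np.arctan2(R[1,1],R[0,1])))
```

```text
yellow [  5   4  23  36 262] 28 -31.60953 [0.53619206 0.22387028]
yellow [  5   4  22  36 250] 28 -32.37852 [0.5361379 0.2238411]
[0.53651907 0.22373897] [118.6 118.5 118.4 118.1 119.2 118.8] phase mod60 58.60115141925978 slot 28.601151419259793
[0.53641636 0.22375803] [118.6 119.9 119.5 118.1 118.1 118.6] phase mod60 58.78463967549946 slot 28.784639675499477
yellow edges -33.41610473617912 -33.78597462901883
red 28.33272579248576
jaw 28.426822241703373
```

Run:
```python
from h import *
for nm in "cgef":
    s=np.load(nm+".npy",allow_pickle=True).item(); im=s["image"].astype(float); c=np.array([.5363,.2239])
    U,V,Wt,X=[],[],[],[]
    pu,pv=map(int,proj(s,[*c,.135]))
    for v in range(pv-40,pv+40):
        for u in range(pu-40,pu+40):
            p=ray_plane(s,u,v,.135)[:2]
            if np.linalg.norm(p-c)<.0122:
                b,g_,r=im[v,u]; w=(r-b)/max(r,30)   # shade-independent yellowness
                X.append(p);Wt.append(np.clip((w-.3)/.5,0,1))
    X=np.array(X);W=np.array(Wt)
    for _ in range(2):
        m=(X*W[:,None]).sum(0)/W.sum(); D=X-m; C=(D*W[:,None]).T@D/W.sum(); e,E=np.linalg.eigh(C); d=E[:,1]
        W=np.where(np.abs(D@[-d[1],d[0]])<.004,W,0)
    print(nm,m,np.degrees(np.arctan2(d[1],d[0]))%180-180,np.sqrt(e*12)*1e3)
```

```text
c [0.53622224 0.22386911] -31.709096448782958 [ 3.87134339 21.41704112]
g [0.53625677 0.22382223] -31.31702914358584 [ 3.86720051 21.47165182]
e [0.53635663 0.2233586 ] -32.420228749814044 [ 4.01004647 21.93679271]
f [0.53625457 0.22341585] -32.25216293132908 [ 4.05093081 21.5408275 ]
```

In the plumb views the slot is at -31.3° and the yellow line at -31.3 to -31.7°, so the nut is aligned. I'll check the jug, then hand in.

Run:
```python
from h import *
s=snapshot("scene"); cv2.imwrite("pics/h_scene.png",s["image"])
def cap(S):
    h=cv2.cvtColor(S["image"],cv2.COLOR_BGR2HSV); m=cv2.inRange(h[195:220,335:370],(105,180,80),(125,255,255)); return cv2.findNonZero(m).reshape(-1,2).mean(0)
print(cap(s),cap({"image":cv2.imread("pics/a_scene.png")}))
print(manip.sense()["t"],manip.sense()["force"]); print(manip.sign_off())
```

```text
Traceback (most recent call last):
AttributeError: 'NoneType' object has no attribute 'reshape'
```

View pics/h_scene.png

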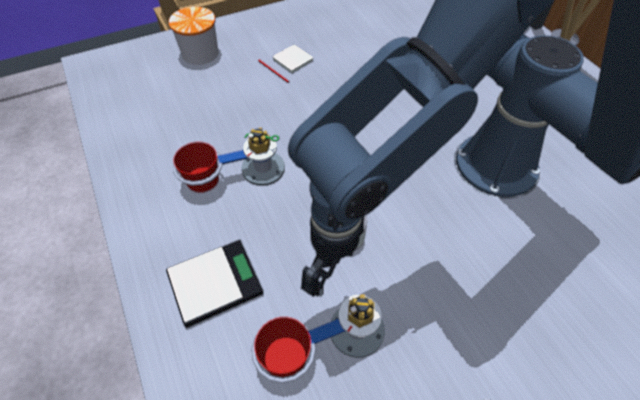

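The arm hides the jug in the scene view, though a bit of it shows at (360,240). I'll check it in the top view.

Run:
```python
from h import *
s=snapshot("top"); w=snapshot("wrist")
cv2.imwrite("pics/i.png",np.vstack([cv2.resize(x["image"],(480,300)) for x in(s,w)])); print(manip.sense()["t"],manip.sense()["force"])
print(proj(w,[.451,.028,.13]))
```

```text
9.7 [ 0.26177185 -0.28473216 -0.32860066]
(np.float64(83.79939520600584), np.float64(308.7959449889764))
```

View pics/i.png

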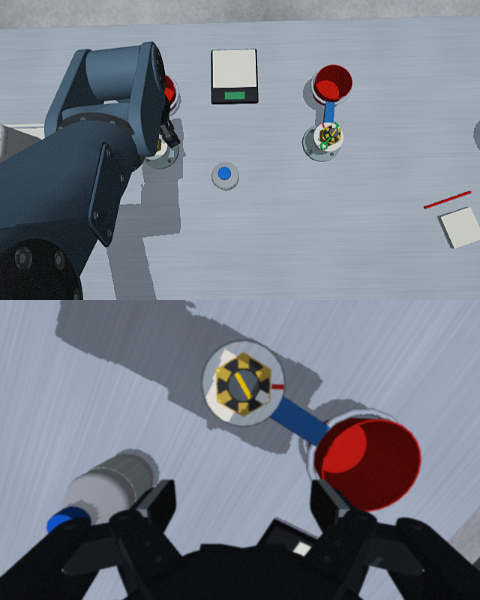

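The top view shows the jug upright with its cap at (224,173) × 4/3 ≈ (299,231), where it was at the start. The gripper is clear of everything.

```bash
python3 -c "
from station import manip
print(manip.sign_off())"
```

```text
the job is handed in; nothing more can be done
None
```

I tightened the loose nut about 58° clockwise in one grasp, with a pause to check it before the last few degrees. That took the white lobe past the red snug line by about 28° (0.5 rad), to the first slot pair. I then let go, lifted clear and handed in at about 9.7 s.

**Slot alignment:** looking straight down after release, the slot pair lies at −31.3° and the yellow line at −31.3° (−31.7° in the view before turning). Cruder fits of the line ranged from −30° to −34°. I trusted the fit over the line's whole area, so the error is probably under 1° and at most about 2.5°.

**Jug and clearance:** the jug's cap is at the same pixel in the top view as at the start. The wrist force was near zero and the open gripper is clear of everything. My first jug check, from the scene camera, failed because the arm hid the cap, so I checked from the top camera instead.

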